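# Show a welded housing to the inspection camera

## Task

The housing that has just been welded still sits in the nest of the shuttle, under the welder's horn: draw the shuttle all the way out to its front stop, then lift the housing out and hold it up in the air to the inspection camera. Hold it the right way up as the camera sees it (tipped back as much as the camera looks down), the end with the round boss square to the lens, the boss in the middle of the view and its end face 120 mm in front of the lens. Finish while still holding it there, motionless; leave the shuttle out, and do not disturb the camera or anything else on the bench.

Things in the scene. Friction and masses are not known exactly. Their poses are not given: they have to be found in the camera images.
- shuttle (a joint): travel of the welder's shuttle (a slide plate that carries the nest), m: 0 fully in under the horn, 0.18 out at its front stop; dry friction about 4 N, stays where it is left
- handle (a point): middle of the bar of the shuttle's bow handle: a 12 mm round bar, 76 mm long along y of this frame, 40 mm above the slide plate (plate top 69 mm above the bench), open beneath. The shuttle comes out along -x of this frame (level, towards the middle of the bench). The bar stands 160 mm from the nest's centre on the -x side. Horn (48 mm diameter, its tip 170 mm above the bench) and the can above it (136 mm diameter, from 300 mm up) stay over the nest's place at travel 0
- nest (a point): centre of the nest floor, on which the housing stands, 77 mm above the bench; axes as the handle's. Four corner posts, 16 mm high, hold the housing with 1 mm play; between them, on each long side, the sides of the housing are free over 36 mm of its length for the fingers
- part_center (a point): centre of the welded housing in the nest: a dark plastic box 60 mm long (x), 34 mm wide (y), 44 mm high (z up), about 60 to 130 g, with a round boss (22 mm diameter, brass insert) standing 8 mm out of its +x end; in the nest +x points to the handle
- boss_face (a point): centre of the boss's end face, 38 mm from part_center along the housing's +x and level with it; same axes
- lens (a point): middle of the front of the inspection camera's lens (barrel 34 mm diameter, ring light 80 mm diameter just behind it), on a rod stand 0.35 m high; x points out of the lens along the line of sight (which dips 9 to 29 degrees below level), y is level, z is up in the camera's picture. The housing is to be shown with its +x against the lens's x and its z along the lens's z. The head tilts in a stiff yoke 72 mm behind the lens: do not push it
- tray: grey tray 150 x 210 x 35 mm with finished parts, fixed; origin under its centre
- done1: housing inspected earlier, in the tray; same shape as the one in the nest; origin at its underside
- done2: another like it in the tray; origin at its underside
- tub1: open tub (60 x 34 x 34 mm, boss on one end) waiting for its lid, loose on the bench; origin at its underside
- tub2: another open tub; origin at its underside
- screwdriver: screwdriver lying on the bench; origin beneath it
- wrench: wrench lying on the bench; origin beneath it
- cleaner: white plastic bottle 56 mm diameter, 160 mm high, standing; origin at its underside
- tape: roll of tape 90 mm diameter, 24 mm high, lying; origin at its underside

How it is judged:
By the outcome, as a careful person would: the job done as asked, in the order asked, and still so for the second after the job is handed in, while the arm keeps its last pose, push and grip.
It also fails if it takes over 64 s, if anything falls off the work surface, if the arm or the gripper's body presses on something with over 40 N, if the wrist force passes 120 N, or if a joint passes its speed limit or range.

## Robot

A 6-joint arm with a two-finger parallel gripper is mounted at the origin on the work surface. World frame = base frame: x ahead of the robot, y to its left, z up, the work surface at z = 0. Lengths are in m, angles in rad, forces in N, time in s.
With the tool pointing down it reaches from about 0.35 to 0.775 m from the base axis. Payload 5.5 kg.
Tool frame: the origin (TCP) lies at the very end of the fingers, on their centre line; the grasp point (between the pads) lies 19 mm behind it; x points along the fingers, y is the direction in which the jaws open and shut, and the axes are right-handed (so a half turn about x gives the same grasp; the last joint's range is limited). The gripper opens to 85 mm and grips with 20 to 120 N. Pads are 22 mm wide; open, the fingers measure 114 mm over their backs; the gripper's body (76 mm by 85 mm) begins 54 mm behind the grasp point. The pads swing forward as they close: fully open they stand 13 mm farther back than shut.
Start: joints at [-1.423, 0.313, 0.046, 1.304, 0, 1.431], TCP at [0.163, -0.551, 0.231] pointing down, gripper open.
Joint ranges: [-2.76, 2.76], [-0.86, 1.69], [-1.03, 1.26], [-2.2, 2.34], [-1.47, 1.5], [-3.14, 3.14]. Speed limits (rad/s): [2.57, 2.57, 3.14, 3.14, 3.14, 3.14].

## Interface

Orientations are given as a unit quaternion [w, x, y, z].
In Python, from workcell import readout, cams, env, finder gives the robot as it stands.
- The arm moves only by the tool drive_tool, never from a script. Its argument "moves" is a list that holds one entry, the list of rows, each a list of 7 numbers: the shift along the tool's x, y, z in m, then the turn, a rotation vector about the tool's x, y, z in rad, then the closure in counts, from 0 (fully open) to 255 (shut). A call has exactly 5 rows; each row is the pose to reach, as a shift and turn from the pose measured when the call began, along the tool's axes at that moment; what a row does not reach only later rows make up. A row lasts 1/8 s, in which the tool goes at most 62.5 mm and 10.7 degrees, less where a joint would pass 70% of its speed; a pose out of reach is approached as far as the arm can. A call with a gripper value outside its range is refused whole. The fingers move at their own pace and stop on an object; "squeeze" is the grip in N (left out, the last holds). Time passes only in rows, so rows that repeat a pose let the fingers close, or fill a call up. It gives the time, the measured TCP pose, the force and the opening at its end, in the units of the state.
- readout.get_state(): the state, without advancing time (a new reading comes with each control period).
- cams.read_camera(name): name is "side" or "top" or "wrist"; returns the picture (480x640x3 uint8, blue, green, red); there is no depth.
- cams.camera_params(name): a dict with "mtx" (3x3 intrinsics, pixels), "dist" ([k1, k2, p1, p2, k3] as OpenCV has them; the pictures are not rectified), "R" (3x3) and "t" (3): a world point X has camera coordinates R X + t; the wrist camera has in their place "mount" (4x4, takes a point from camera to tool coordinates, whose origin is the TCP and whose axes are the tool frame's). Camera axes: x right, y down, z forward; pixel columns grow to the right and rows downward; lengths in m; the calibration is good to about 2 mm. A picture is of the moment at which its call begins: read the wrist's pose just before it. camera_params takes no time and is no camera call.
- env.hand_in(): hands the job in, once; it reports no verdict.
Trained networks look in the newest picture that a camera, given by its name, has taken for a name from the list of things; names that differ only in an ending like _2 or _b are one class to them, and where a whole thing is asked for, a point or a joint stands for the part that bears it (a point fixed in the world has none). Each returns a list of dicts, best first, with "conf" (0 to 1); they miss things now and then, are a little off and sometimes report something else, mostly with a low value. They report only what shows in the picture. A call takes as long as a camera call.
- finder.regions_of(camera, name): "pixels" (480x640 bool, what is visible of it) and "point" ([column, row] in pixels, amid what is visible of it).
The state is a dict: "clock": time; "joint_pos": joint angles; "qvel": joint speeds; "tau": joint torques, N m; "tcp_pos": TCP position; "orientation": TCP orientation; "wrist_force": force on the tool from outside, world axes, zero at the start; "ft_torque": the same for the moment, N m; "finger_gap": finger opening in m.
Only numpy, scipy, OpenCV 4.12 (cv2) and the standard library are available. Lean on these libraries where they do the work, as an engineer would, in place of code of your own. Each camera call takes 0.05 s, during which the arm holds its last target.

## Working session

There is one attempt and no reset: what is moved stays moved. The work goes in short steps, Python scripts to look and compute and a tool call to move; the robot and the scene stay as the last step left them, time stands still between calls to the robot, and variables do not carry over. Pictures are saved under pics/ and viewed, and the job is handed in when it is done.

Besides the shell and the picture viewer there is one more tool, called after "Emit:" in YAML: its name, and indented under it one key for each argument. drive_tool: Moves the arm, as the interface text tells. Its arguments: {"type":"object","properties":{"moves":{"type":"array"},"squeeze":{"type":"number"}},"required":["moves"]}

```bash
ls; mkdir -p pics
python3 - <<'E'
from workcell import readout,cams,env,finder
import cv2
s=readout.get_state()
for k,v in s.items(): print(k,v)
for c in ["side","top","wrist"]:
    cv2.imwrite(f"pics/{c}0.png",cams.read_camera(c)); print(c,cams.camera_params(c))
E
```

```text
pics
clock 0.0
joint_pos [-1.42262440e+00  3.13980412e-01  4.49828378e-02  1.30358706e+00
 -3.30615280e-05  1.43117737e+00]
qvel [ 8.28479155e-05  9.75210551e-04 -7.56946192e-04  1.79721204e-03
  1.54826912e-03  7.80243863e-04]
tau [-5.12537117e-04 -4.80629611e+01  2.98531276e+01  1.92059192e-02
 -6.31054377e-05 -1.37176099e-05]
tcp_pos [ 0.16310038 -0.55085659  0.23042181]
orientation [-0.10076644 -0.69978409 -0.10203085  0.69981287]
wrist_force [ 0.47065535 -0.29848633  0.72803645]
ft_torque [-0.00845318 -0.00229399 -0.01462241]
finger_gap 0.08540938393905098
side {'mtx': array([[463.4906142 ,   0.        , 313.44595654],
       [  0.        , 463.4906142 , 240.559072  ],
       [  0.        ,   0.        ,   1.        ]]), 'dist': array([-0.04663997,  0.        ,  0.        ,  0.        ,  0.        ]), 'R': array([[-0.98679455, -0.16141793,  0.01344531],
       [-0.11127995,  0.61528202, -0.78041323],
       [ 0.11770003, -0.77160371, -0.62511952]]), 't': array([0.49889907, 0.24345909, 1.04468631])}
top {'mtx': array([[491.58965377,   0.        , 326.87744029],
       [  0.      
[... 268 characters left out ...]
   [ 0.23422597,  0.00431466, -0.97217261]]), 't': array([-0.07765575,  0.55221923,  1.09322049])}
wrist {'mtx': array([[407.83066897,   0.        , 312.61296806],
       [  0.        , 407.83066897, 236.38997412],
       [  0.        ,   0.        ,   1.        ]]), 'dist': array([-0.07202425,  0.        ,  0.        ,  0.        ,  0.        ]), 'mount': array([[ 1.59252232e-03, -3.04192211e-01,  9.52609344e-01,
        -1.42371256e-01],
       [ 9.99998731e-01,  4.48137751e-04, -1.52864371e-03,
         4.43054769e-04],
       [ 3.81013017e-05,  9.52610570e-01,  3.04192539e-01,
        -7.83112727e-02],
       [ 0.00000000e+00,  0.00000000e+00,  0.00000000e+00,
         1.00000000e+00]])}
```

View pics/side0.png

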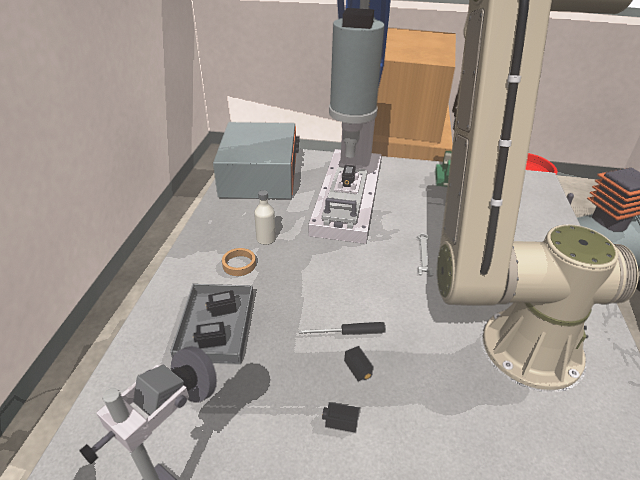

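View pics/top0.png

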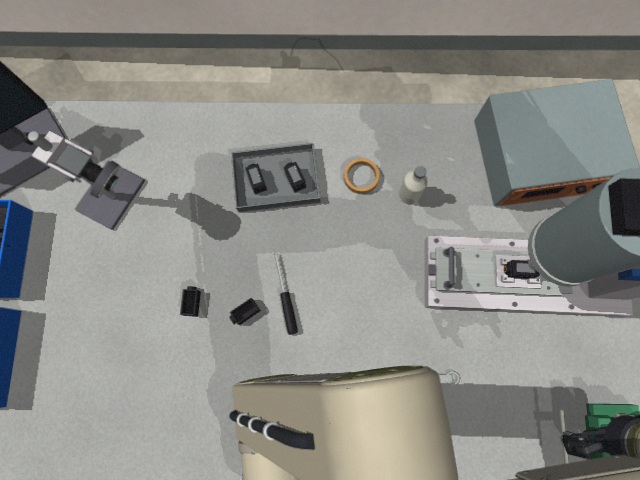

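View pics/wrist0.png

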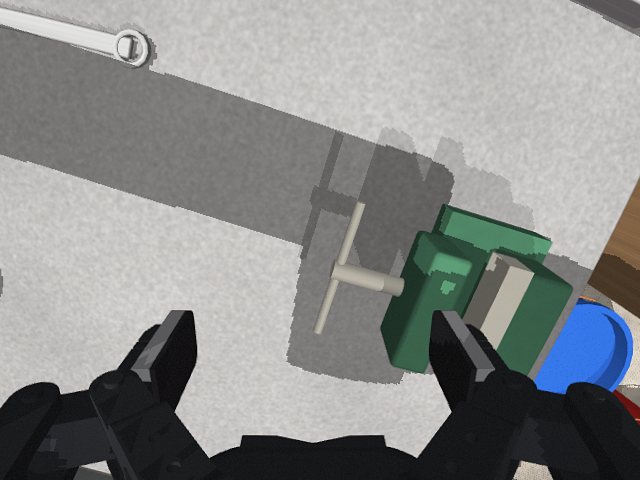

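```bash
cat > h.py <<'E'
import numpy as np, cv2
from scipy.spatial.transform import Rotation as Ro
from workcell import readout,cams,env,finder
def ray(c,px,st=None):
    p=cams.camera_params(c)
    n=cv2.undistortPoints(np.array([[px]],float),p["mtx"],p["dist"])[0,0]
    d=np.array([n[0],n[1],1.])
    if "R" in p: R=p["R"]; o=-R.T@p["t"]; d=R.T@d
    else:
        M=p["mount"]; T=tcp(st); o=T[:3,:3]@M[:3,3]+T[:3,3]; d=T[:3,:3]@M[:3,:3]@d
    return o,d/np.linalg.norm(d)
def tcp(s):
    q=s["orientation"]; T=np.eye(4); T[:3,:3]=Ro.from_quat([q[1],q[2],q[3],q[0]]).as_matrix(); T[:3,3]=s["tcp_pos"]; return T
def atz(c,px,z,st=None):
    o,d=ray(c,px,st); return o+d*(z-o[2])/d[2]
def tri(rs):
    A=sum(np.eye(3)-np.outer(d,d) for o,d in rs); b=sum((np.eye(3)-np.outer(d,d))@o for o,d in rs)
    X=np.linalg.solve(A,b); return X,[np.linalg.norm((np.eye(3)-np.outer(d,d))@(X-o)) for o,d in rs]
def proj(c,X,st=None):
    p=cams.camera_params(c); X=np.atleast_2d(X).astype(float)
    if "R" in p: Y=X@p["R"].T+p["t"]
    else:
        T=np.linalg.inv(tcp(st)@p["mount"]); Y=X@T[:3,:3].T+T[:3,3]
    return cv2.projectPoints(Y,np.zeros(3),np.zeros(3),p["mtx"],p["dist"])[0][:,0]
E
python3 - <<'E'
from h import *
np.set_printoptions(precision=4,suppress=True)
for c in ["top","side"]:
    im=cams.read_camera(c)
    for n in ["handle","nest","part_center","boss_face","lens","shuttle","tray"]:
        r=finder.regions_of(c,n)
        print(c,n,[(round(x["conf"],2),np.round(x["point"],1),int(x["pixels"].sum())) for x in r[:3]])
        if r:
            ys,xs=np.nonzero(r[0]["pixels"]); print("  box",xs.min(),xs.max(),ys.min(),ys.max())
im=cv2.imread("pics/top0.png"); cv2.imwrite("pics/t1.png",cv2.resize(im[220:320,420:640],None,fx=3.6,fy=3.6,interpolation=2))
cv2.imwrite("pics/t2.png",cv2.resize(im[110:240,10:170],None,fx=4.5,fy=4.5,interpolation=2))
im=cv2.imread("pics/side0.png"); cv2.imwrite("pics/s1.png",cv2.resize(im[140:250,290:400],None,fx=5,fy=5,interpolation=2))
cv2.imwrite("pics/s2.png",cv2.resize(im[330:480,70:230],None,fx=4,fy=4,interpolation=2))
E
```

```text
top handle [(0.77, array([482.2, 277.3]), 4205)]
  box 434 561 247 295
top nest [(0.6, array([483.8, 274.8]), 4172)]
  box 435 561 247 295
top part_center [(0.59, array([516.8, 271. ]), 472)]
  box 504 538 260 278
top boss_face [(0.91, array([517.3, 267.8]), 458)]
  box 504 538 261 278
top lens [(0.78, array([ 88.1, 170.1]), 1508), (0.43, array([276. , 175.3]), 4360)]
  box 58 118 146 198
top shuttle [(0.51, array([274.6, 173.9]), 4113)]
  box 230 319 144 211
top tray [(0.58, array([274.6, 175.9]), 4282)]
  box 230 319 143 211
side handle [(0.64, array([343.7, 196.5]), 1499)]
  box 322 365 168 222
side nest []
side part_center [(0.17, array([344.9, 199.7]), 1602)]
  box 322 366 167 222
side boss_face [(0.6, array([348.7, 175.8]), 235), (0.39, array([221.3, 304.1]), 611), (0.28, array([340. , 417.3]), 914)]
  box 342 355 165 186
side lens [(0.93, array([181.1, 380.5]), 3430), (0.18, array([343.8, 200.4]), 1530)]
  box 133 216 346 416
side shuttle [(0.92, array([343. , 199.2]), 1603)]
  box 323 366 168 222
side tray [(0.96, array([216.4, 320.4]), 3598), (0.42, array([264.6, 220.1]), 895)]
  box 170 253 284 363
```

View pics/t1.png

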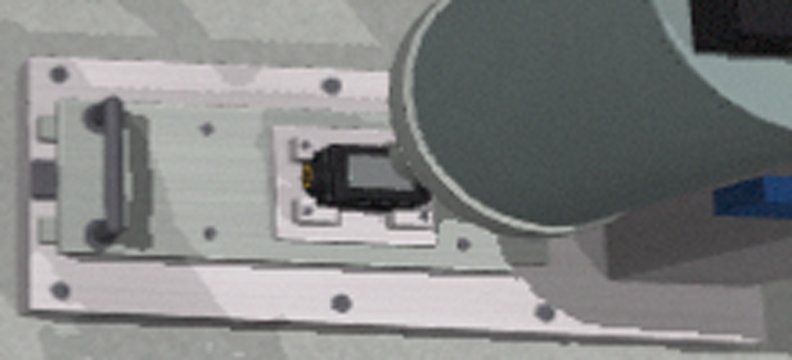

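View pics/t2.png

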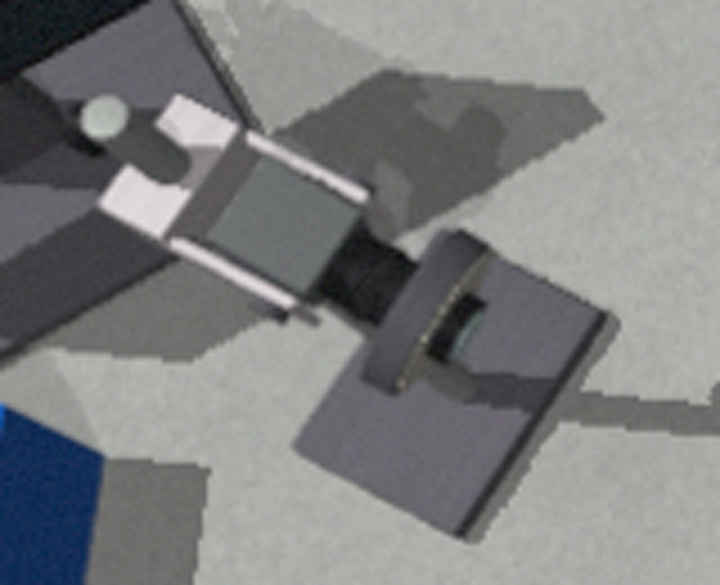

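View pics/s1.png

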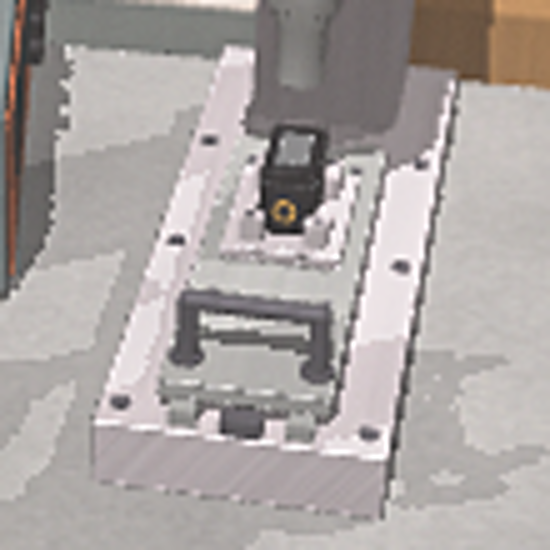

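View pics/s2.png

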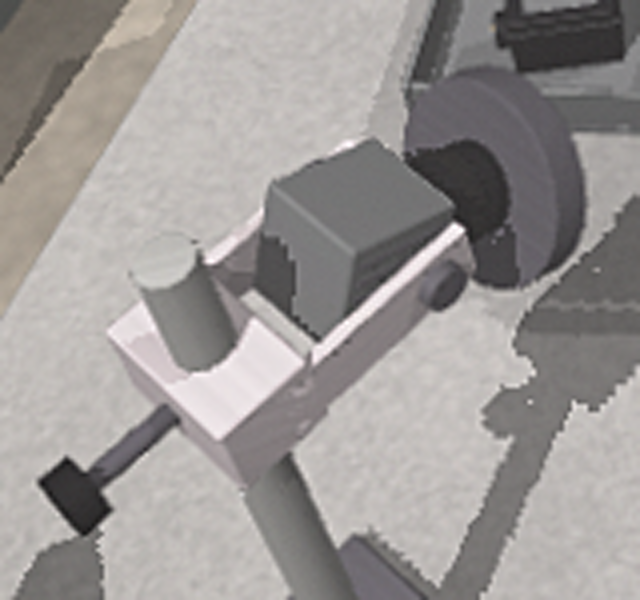

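Run:
```python
from h import *
np.set_printoptions(precision=4,suppress=True)
print("handle",tri([ray("top",[451.7,267.5]),ray("side",[341.3,200.3])]), atz("top",[451.7,267.5],.109),atz("side",[341.3,200.3],.109))
a=atz("top",[451.5,251],.109);b=atz("top",[452,284],.109);print(a,b,np.linalg.norm(a-b))
a=atz("side",[328,200.2],.109);b=atz("side",[355,200.6],.109);print(a,b,np.linalg.norm(a-b))
# base plate long edges (side top edge)z unknown ~0.06
for y in (.05,.06): print(atz("top",[426.5,236.5],y),atz("top",[529,240],y),atz("top",[427,306],y),atz("top",[629,313.5],y))
# boss
print("boss",tri([ray("top",[505.5,268.5]),ray("side",[346.8,182])]))
print("lens",atz("top",[112.7,183.3],.3),atz("top",[112.7,183.3],.25))
s=readout.get_state();print(s["clock"],tcp(s))
```

```text
handle (array([ 0.4837, -0.3524,  0.1099]), [np.float64(0.0015626595686379996), np.float64(0.0015626595686380315)]) [ 0.4823 -0.3524  0.109 ] [ 0.4854 -0.3543  0.109 ]
[ 0.52   -0.3539  0.109 ] [ 0.4452 -0.3512  0.109 ] 0.0748641874343473
[ 0.5224 -0.3479  0.109 ] [ 0.4471 -0.3598  0.109 ] 0.07621218236354001
[ 0.568  -0.3111  0.05  ] [ 0.5613 -0.5543  0.05  ] [ 0.4023 -0.3058  0.05  ] [ 0.3899 -0.7664  0.05  ]
[ 0.5655 -0.3091  0.06  ] [ 0.5589 -0.5501  0.06  ] [ 0.4013 -0.3038  0.06  ] [ 0.3889 -0.7604  0.06  ]
boss (array([ 0.4827, -0.4765,  0.0961]), [np.float64(0.0007384501112289206), np.float64(0.0007384501112288864)])
lens [0.6055 0.3373 0.3   ] [0.6236 0.3606 0.25  ]
0.95 [[ 0.      0.2838 -0.9589  0.1632]
 [-0.0001 -0.9589 -0.2838 -0.5514]
 [-1.      0.0001 -0.      0.2313]
 [ 0.      0.      0.      1.    ]]
```

```bash
cat >> h.py <<'E'
np.set_printoptions(precision=4,suppress=True)
def down(yaw): # tool x down, tool y at given world yaw
    x=np.array([0,0,-1.]);y=np.array([np.cos(yaw),np.sin(yaw),0]);return np.column_stack([x,y,np.cross(x,y)])
def go(p,R):
    s=readout.get_state();T=tcp(s);d=T[:3,:3].T@(np.array(p)-T[:3,3]);w=Ro.from_matrix(T[:3,:3].T@R).as_rotvec()
    print("shift",d,"turn",w,"| dist",np.linalg.norm(d).round(3),"deg",np.degrees(np.linalg.norm(w)).round(1)); 
def st():
    s=readout.get_state();print("t",round(s["clock"],2),"q",np.array(s["joint_pos"]),"p",np.array(s["tcp_pos"]),"F",np.array(s["wrist_force"]),"gap",s["finger_gap"]);return s
E
python3 - <<'E'
from h import *
st(); go([.30,-.33,.25],down(np.radians(-91.55)))
E
```

```text
t 0.95 q [-1.4226  0.3132  0.0461  1.3036  0.      1.4312] p [ 0.1632 -0.5514  0.2313] F [ 0.9537 -0.3978  0.7761] gap 0.08540328369329145
shift [-0.0187 -0.1735 -0.194 ] turn [ 0.3148 -0.     -0.0001] | dist 0.261 deg 18.0
```

Emit:
drive_tool:
  moves:
    - [[-0.019,-0.045,-0.05,0.08,0,0,0],[-0.019,-0.09,-0.1,0.16,0,0,0],[-0.019,-0.13,-0.145,0.25,0,0,0],[-0.019,-0.173,-0.194,0.315,0,0,0],[-0.019,-0.173,-0.194,0.315,0,0,0]]

```text
clock: 1.58
tcp_pos: [0.3013, -0.3274, 0.2508]
orientation: [-0.008, 0.707, -0.008, -0.707]
wrist_force: [-0.0, -0.6, -0.1]
finger_gap: 0.0855
```

Run:
```python
from h import *
st(); go([.4837,-.353,.20],down(np.radians(-91.55)))
```

```text
t 1.57 q [-1.0079  0.0551 -0.2242  1.2912  0.0004  2.1568] p [ 0.3013 -0.3274  0.2508] F [-0.0445 -0.5695 -0.085 ] gap 0.08546620567700061
shift [ 0.0509  0.0214 -0.1829] turn [ 0.0039 -0.0005 -0.    ] | dist 0.191 deg 0.2
```

Emit:
drive_tool:
  moves:
    - [[0.012,0.005,-0.05,0,0,0,0],[0.025,0.011,-0.1,0,0,0,0],[0.04,0.016,-0.15,0,0,0,0],[0.051,0.021,-0.183,0.004,0,0,0],[0.051,0.021,-0.183,0.004,0,0,0]]

```text
clock: 2.2
tcp_pos: [0.485, -0.3532, 0.1977]
orientation: [0.01, -0.707, 0.009, 0.707]
wrist_force: [-0.2, 1.1, 0.1]
finger_gap: 0.0851
```

Run:
```python
from h import *
s=st(); cv2.imwrite("pics/w1.png",cams.read_camera("wrist"))
u=np.array([.027,1,0]);u/=np.linalg.norm(u)
b=np.array([-u[1],u[0],0]);H=np.array([.4837,-.353,.109])
print(proj("wrist",[H,H+.038*b,H-.038*b],s))
```

```text
t 2.2 q [-0.7632  0.3741  0.0505  1.2489  0.0001  2.4041] p [ 0.485  -0.3532  0.1977] F [-0.2212  1.0934  0.1353] gap 0.08505731157414169
[[312.6318 245.5453]
 [312.5534 302.6556]
 [312.7181 182.6604]]
```

View pics/w1.png

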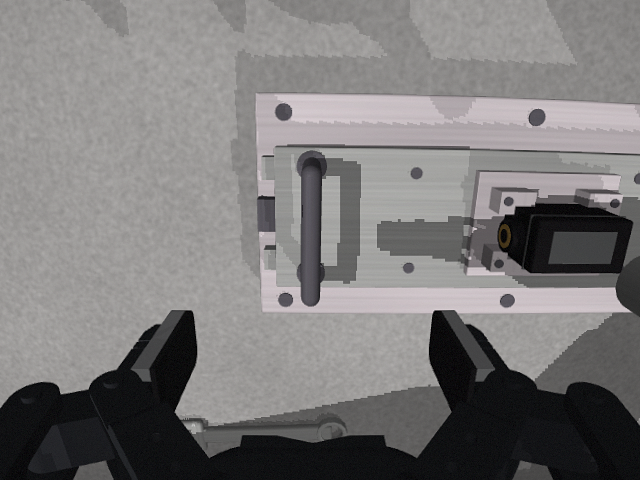

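Emit:
drive_tool:
  moves:
    - [[0.04,0,0,0,0,0,0],[0.08,0,0,0,0,0,0],[0.107,0,0,0,0,0,0],[0.107,0,0,0,0,0,255],[0.107,0,0,0,0,0,255]]
  squeeze: 40

```text
clock: 2.88
tcp_pos: [0.4838, -0.3539, 0.0932]
orientation: [-0.009, 0.707, -0.01, -0.707]
wrist_force: [0.0, 0.1, 1.0]
finger_gap: 0.0516
```

Emit:
drive_tool:
  moves:
    - [[0,0,0,0,0,0,255],[0,0,0,0,0,0,255],[0,0,0,0,0,0,255],[0,0,0,0,0,0,255],[0,0,0,0,0,0,255]]

```text
clock: 3.5
tcp_pos: [0.4846, -0.3519, 0.0951]
orientation: [-0.01, 0.708, -0.008, -0.706]
wrist_force: [0.9, 7.7, 9.4]
finger_gap: 0.0103
```

Run:
```python
from h import *
s=st(); print(tcp(s)[:3,:3])
u=np.array([.027,1,0]);u/=np.linalg.norm(u)
go(s["tcp_pos"]+.18*u,tcp(s)[:3,:3])
```

```text
t 3.5 q [-0.7637  0.4297 -0.1259  1.0149  0.0032  2.4037] p [ 0.4846 -0.3519  0.0951] F [0.9243 7.7139 9.4089] gap 0.010280014814991674
[[ 0.0024 -0.0257 -0.9997]
 [ 0.0021 -0.9997  0.0258]
 [-1.     -0.0022 -0.0024]]
shift [ 0.0004 -0.18   -0.0002] turn [0. 0. 0.] | dist 0.18 deg 0.0
```

Emit:
drive_tool:
  moves:
    - [[0,-0.02,0,0,0,0,255],[0,-0.05,0,0,0,0,255],[0,-0.08,0,0,0,0,255],[0,-0.11,0,0,0,0,255],[0,-0.14,0,0,0,0,255]]

```text
clock: 4.12
tcp_pos: [0.4895, -0.2127, 0.0953]
orientation: [-0.009, 0.709, -0.01, -0.705]
wrist_force: [7.1, -5.6, -10.9]
finger_gap: 0.0102
```

Run:
```python
from h import *
s=st();
```

```text
t 4.12 q [-0.5614  0.3117 -0.303   0.9515  0.0017  2.6069] p [ 0.4895 -0.2127  0.0953] F [  7.1442  -5.618  -10.8945] gap 0.010161934646292285
```

Emit:
drive_tool:
  moves:
    - [[0,-0.015,0,0,0,0,255],[0,-0.03,0,0,0,0,255],[0,-0.038,0,0,0,0,255],[0,-0.042,0,0,0,0,255],[0,-0.044,0,0,0,0,255]]

```text
clock: 4.75
tcp_pos: [0.491, -0.1718, 0.0952]
orientation: [-0.007, 0.709, -0.013, -0.705]
wrist_force: [1.3, -16.8, -12.0]
finger_gap: 0.0101
```

Run:
```python
from h import *
s=st(); 
im=cams.read_camera("top");cv2.imwrite("pics/top2.png",im)
```

```text
t 4.75 q [-0.4884  0.2863 -0.3392  0.938  -0.0044  2.6816] p [ 0.491  -0.1718  0.0952] F [  1.297  -16.8219 -12.0488] gap 0.010120168357640617
```

View pics/top2.png

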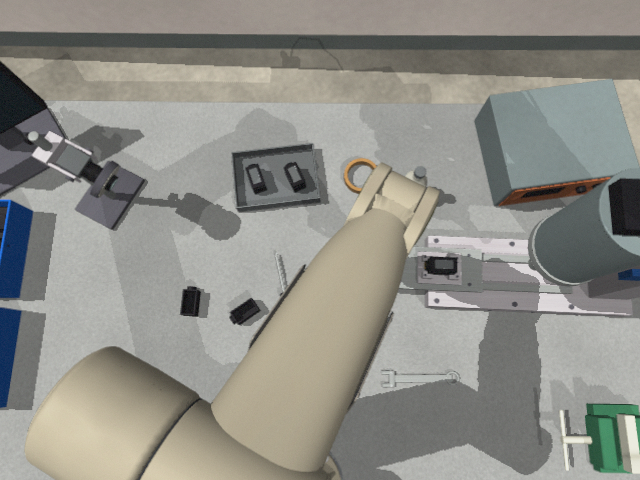

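Emit:
drive_tool:
  moves:
    - [[0,0,0,0,0,0,0],[0,0,0,0,0,0,0],[0,0,0,0,0,0,0],[-0.05,0,0,0,0,0,0],[-0.11,0,0,0,0,0,0]]

```text
clock: 5.42
tcp_pos: [0.4894, -0.1702, 0.2055]
orientation: [-0.008, 0.708, -0.012, -0.706]
wrist_force: [1.9, -0.9, -0.4]
finger_gap: 0.0854
```

```bash
cat >> h.py <<'E'
def toolR(az,el): # tool x at az/el (deg), z up-ish (camera below/inner)
    a,e=np.radians([az,el]);x=np.array([np.cos(e)*np.cos(a),np.cos(e)*np.sin(a),np.sin(e)]);y=np.cross([0,0,1],x);y/=np.linalg.norm(y);return np.column_stack([x,y,np.cross(x,y)])
E
python3 - <<'E'
from h import *
s=st(); T=tcp(s)
go([.50,.10,.2],toolR(57,-30))
# tilt path: waypoints as small rotations; yaw first with tool down (q6 toward 0): y yaw = q1+1.567 - q6
q=s["joint_pos"];print(T[:3,:3])
for dq in (.7,1.5,2.0,2.5): go([.45,-.05,.28],down(np.radians(-91.5)+dq))
print(toolR(57,-30))
E
```

```text
t 5.42 q [-0.4873  0.2098 -0.155   1.202  -0.004   2.6826] p [ 0.4894 -0.1702  0.2055] F [ 1.8841 -0.882  -0.367 ] gap 0.08542776281523116
shift [ 0.0041 -0.2704 -0.0029] turn [ 1.8899 -0.6188 -1.0926] | dist 0.27 deg 130.0
[[ 0.0017 -0.0283 -0.9996]
 [-0.0054 -0.9996  0.0283]
 [-1.      0.0053 -0.0019]]
shift [-0.0752 -0.1186  0.0427] turn [-0.7021  0.0001 -0.0058] | dist 0.147 deg 40.2
shift [-0.0752 -0.1186  0.0427] turn [-1.5021  0.0025 -0.0057] | dist 0.147 deg 86.1
shift [-0.0752 -0.1186  0.0427] turn [-2.0021  0.0042 -0.0053] | dist 0.147 deg 114.7
shift [-0.0752 -0.1186  0.0427] turn [-2.5021  0.0059 -0.0045] | dist 0.147 deg 143.4
[[ 0.4717 -0.8387  0.2723]
 [ 0.7263  0.5446  0.4193]
 [-0.5     0.      0.866 ]]
```

Emit:
drive_tool:
  moves:
    - [[-0.02,-0.03,0.01,-0.18,0,0,0],[-0.04,-0.06,0.02,-0.36,0,0,0],[-0.05,-0.09,0.03,-0.54,0,0,0],[-0.06,-0.12,0.03,-0.72,0,0,0],[-0.07,-0.15,0.03,-0.9,0,0,0]]

```text
clock: 6.05
tcp_pos: [0.4632, -0.0178, 0.2754]
orientation: [-0.302, -0.64, -0.298, 0.64]
wrist_force: [0.8, -0.6, 0.3]
finger_gap: 0.0854
```

Emit:
drive_tool:
  moves:
    - [[0,0,0,-0.18,0,0,0],[0,0,0,-0.36,0,0,0],[0,0,0,-0.54,0,0,0],[0,0,0,-0.72,0,0,0],[0,0,0,-0.9,0,0,0]]

```text
clock: 6.68
tcp_pos: [0.4629, -0.0174, 0.2756]
orientation: [0.552, 0.443, 0.549, -0.445]
wrist_force: [0.0, -0.7, 0.2]
finger_gap: 0.0854
```

Run:
```python
from h import *
s=st(); T=tcp(s)
go([.50,.10,.2],toolR(57,-30))
print(T[:3,:3])
```

```text
t 6.67 q [-0.2084  0.0834 -0.133   1.3512 -0.0042  1.149 ] p [ 0.4629 -0.0174  0.2756] F [ 0.0437 -0.7028  0.1945] gap 0.08542107130037156
shift [ 0.0751  0.061  -0.1073] turn [-2.0844 -0.4984  1.2098] | dist 0.144 deg 141.0
[[ 0.0023  0.9773  0.2117]
 [-0.0047  0.2117 -0.9773]
 [-1.      0.0012  0.0051]]
```

Emit:
drive_tool:
  moves:
    - [[0,0,0,-0.18,0,0,0],[0,0,0,-0.36,0,0,0],[0,0,0,-0.54,0,0,0],[0,0,0,-0.72,0,0,0],[0,0,0,-0.9,0,0,0]]

```text
clock: 7.3
tcp_pos: [0.4627, -0.0171, 0.2758]
orientation: [0.69, 0.157, 0.688, -0.159]
wrist_force: [0.8, -0.6, 0.5]
finger_gap: 0.0856
```

Run:
```python
from h import *
s=st(); T=tcp(s)
go([.50,.10,.2],toolR(57,-30))
go([.48,.06,.22],toolR(57,-40))
```

```text
t 7.3 q [-0.2081  0.0828 -0.1331  1.3517 -0.0038  0.243 ] p [ 0.4627 -0.0171  0.2758] F [ 0.833  -0.5806  0.4836] gap 0.0855592620909811
shift [ 0.0754  0.1219 -0.0177] turn [-1.2991 -0.8509  0.7564] | dist 0.144 deg 99.0
shift [ 0.0555  0.0771 -0.0182] turn [-1.3439 -0.7104  0.6327] | dist 0.097 deg 94.3
```

Go to the 2nd (−40°) view, over two calls.

Emit:
drive_tool:
  moves:
    - [[0.01,0.015,-0.004,-0.148,-0.078,0.07,0],[0.02,0.03,-0.008,-0.296,-0.156,0.14,0],[0.03,0.045,-0.012,-0.444,-0.234,0.21,0],[0.04,0.06,-0.016,-0.592,-0.312,0.28,0],[0.05,0.075,-0.018,-0.74,-0.39,0.35,0]]

```text
clock: 7.92
tcp_pos: [0.4787, 0.0592, 0.2258]
orientation: [0.834, -0.021, 0.517, 0.192]
wrist_force: [0.5, 0.7, 0.9]
finger_gap: 0.0856
```

Run:
```python
from h import *
s=st(); T=tcp(s)
go([.48,.06,.22],toolR(57,-40))
```

```text
t 7.92 q [-0.3068 -0.1629 -0.6029  0.8163  0.4148 -0.5536] p [0.4787 0.0592 0.2258] F [0.4883 0.7258 0.898 ] gap 0.08558390031854965
shift [ 0.0058 -0.0006 -0.0014] turn [-0.5983 -0.3158  0.2805] | dist 0.006 deg 42.0
```

Emit:
drive_tool:
  moves:
    - [[0.002,0,0,-0.15,-0.08,0.07,0],[0.004,0,0,-0.3,-0.16,0.14,0],[0.006,0,0,-0.45,-0.24,0.21,0],[0.006,0,0,-0.598,-0.316,0.28,0],[0.006,0,0,-0.598,-0.316,0.28,0]]

```text
clock: 8.55
tcp_pos: [0.4813, 0.0599, 0.2197]
orientation: [0.826, -0.161, 0.302, 0.447]
wrist_force: [-0.2, -1.0, -1.0]
finger_gap: 0.0852
```

Run:
```python
from h import *
s=st(); T=tcp(s)
cv2.imwrite("pics/w3.png",cams.read_camera("wrist"))
r=finder.regions_of("wrist","lens");print([(x["conf"],x["point"],x["pixels"].sum()) for x in r])
go([.50,.10,.2],toolR(57,-30))
```

```text
t 8.55 q [-0.5691  0.0148 -0.6208  0.9265  0.872  -1.5537] p [0.4813 0.0599 0.2197] F [-0.1933 -0.9839 -1.0269] gap 0.08524807076971527
[(0.82, [356.6, 410.4], np.int64(3250))]
shift [0.0462 0.0056 0.012 ] turn [-0.004  -0.1757  0.0016] | dist 0.048 deg 10.1
```

View pics/w3.png

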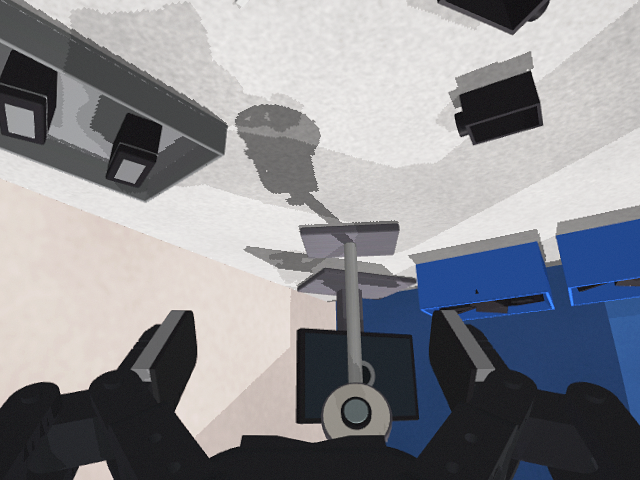

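Run:
```python
from h import *
p=cams.camera_params("wrist");M=p["mount"]
go([.56,.05,.2],toolR(57,-20))
```

```text
shift [ 0.0392 -0.072   0.0064] turn [-0.0038 -0.3502  0.002 ] | dist 0.082 deg 20.1
```

Emit:
drive_tool:
  moves:
    - [[0.01,-0.02,0.001,0,-0.09,0,0],[0.02,-0.04,0.003,0,-0.18,0,0],[0.03,-0.06,0.005,0,-0.27,0,0],[0.039,-0.072,0.006,-0.004,-0.35,0.002,0],[0.039,-0.072,0.006,-0.004,-0.35,0.002,0]]

```text
clock: 9.28
tcp_pos: [0.5595, 0.0505, 0.199]
orientation: [0.865, -0.082, 0.154, 0.47]
wrist_force: [-0.3, -0.2, -0.2]
finger_gap: 0.0853
```

Run:
```python
from h import *
s=st(); T=tcp(s); np.save("s4.npy",T)
im=cams.read_camera("wrist");cv2.imwrite("pics/w4.png",im)
r=finder.regions_of("wrist","lens");print([(x["conf"],x["point"],x["pixels"].sum()) for x in r])
u,v=map(int,r[0]["point"]);cv2.imwrite("pics/w4c.png",cv2.resize(im[max(0,v-60):v+60,u-70:u+70],None,fx=5,fy=5,interpolation=2));print(u-70,max(0,v-60))
```

```text
t 9.28 q [-0.6096  0.3036 -0.5955  0.7682  1.2181 -1.67  ] p [0.5595 0.0505 0.199 ] F [-0.284  -0.1688 -0.1819] gap 0.08529679954022441
[(0.98, [408.8, 336.8], np.int64(2976))]
338 276
```

View pics/w4.png

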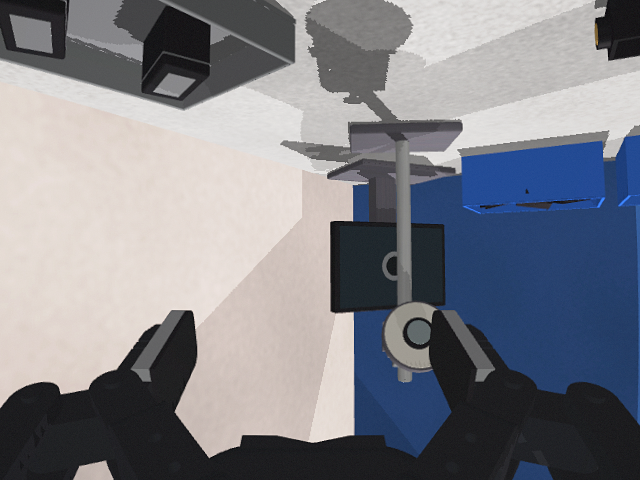

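View pics/w4c.png

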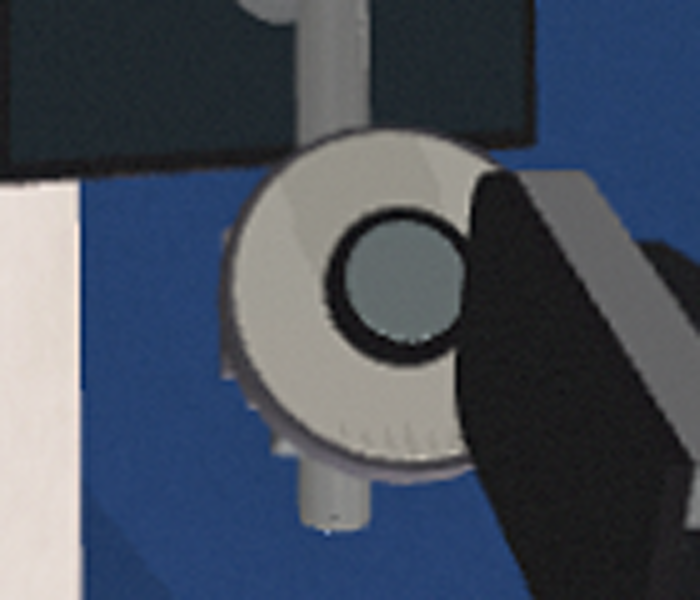

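Emit:
drive_tool:
  moves:
    - [[0.01,-0.015,0,0,-0.06,0.06,0],[0.02,-0.03,0,0,-0.12,0.12,0],[0.03,-0.04,0,0,-0.18,0.18,0],[0.04,-0.04,0,0,-0.24,0.24,0],[0.04,-0.04,0,0,-0.24,0.24,0]]

```text
clock: 10.0
tcp_pos: [0.6133, 0.061, 0.1848]
orientation: [0.814, -0.005, 0.06, 0.578]
wrist_force: [-0.7, -0.7, 0.2]
finger_gap: 0.0852
```

Run:
```python
from h import *
s=st(); T=tcp(s); np.save("s5.npy",T)
im=cams.read_camera("wrist");cv2.imwrite("pics/w5.png",im)
r=finder.regions_of("wrist","lens");print([(x["conf"],x["point"],x["pixels"].sum()) for x in r])
u,v=map(int,r[0]["point"]);cv2.imwrite("pics/w5c.png",cv2.resize(im[max(0,v-60):v+60,u-70:u+70],None,fx=5,fy=5,interpolation=2));print(u-70,max(0,v-60))
```

```text
t 10.0 q [-0.5483  0.8589 -0.0717  1.7611  1.3327 -2.641 ] p [0.6133 0.061  0.1848] F [-0.6785 -0.6937  0.1884] gap 0.08522617206140616
[(0.83, [398.5, 278.6], np.int64(3911))]
328 218
```

View pics/w5c.png

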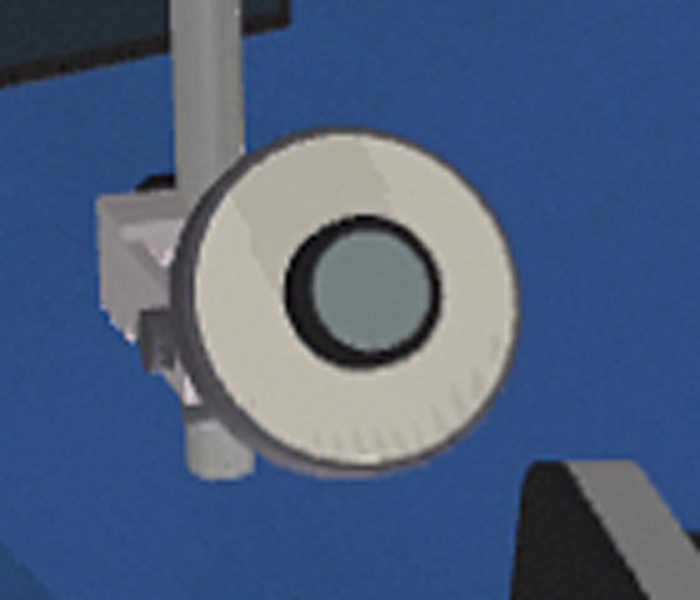

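```bash
cat > fit.py <<'E'
from h import *
from scipy.optimize import least_squares
import os
def face(f,c0):
    im=cv2.imread(f);hsv=cv2.cvtColor(im,cv2.COLOR_BGR2HSV)
    m=((hsv[...,2]>135)&(hsv[...,1]<45)).astype(np.uint8)
    n,l,stt,c=cv2.connectedComponentsWithStats(m)
    best=min(range(1,n),key=lambda i:np.hypot(*(c[i]-c0))+(1e3 if stt[i,4]<800 else 0))
    return (l==best).astype(np.uint8),im
E
python3 - <<'E'
from fit import *
for f,c0 in (("w4",(412,333)),("w5",(398,277)),("w3",(356,413))):
    m,im=face(f"pics/{f}.png",c0); ct,_=cv2.findContours(m,cv2.RETR_CCOMP,cv2.CHAIN_APPROX_NONE)
    ct=sorted(ct,key=len)[::-1]
    print(f,m.sum(),[(len(c),cv2.fitEllipse(c)) for c in ct[:2] if len(c)>20])
    cv2.drawContours(im,ct[:2],-1,(0,0,255),1);u,v=c0;cv2.imwrite(f"pics/{f}d.png",cv2.resize(im[v-60:v+60,u-70:u+70],None,fx=3,fy=3,interpolation=0))
cv2.imwrite("pics/d.png",cv2.hconcat([cv2.resize(cv2.imread(f"pics/{f}d.png"),(260,223)) for f in("w4","w5","w3")]))
E
```

```text
w4 1704 [(226, ((412.29693603515625, 334.0827941894531), (51.90810775756836, 62.39025115966797), 0.7625159621238708))]
w5 2493 [(182, ((398.51873779296875, 277.2875671386719), (62.033599853515625, 65.61967468261719), 149.67291259765625)), (93, ((400.16644287109375, 276.0965881347656), (32.37599182128906, 33.0809326171875), 88.54393005371094))]
w3 1961 [(183, ((355.8930969238281, 412.0684509277344), (53.269371032714844, 68.1852035522461), 89.38246154785156)), (97, ((355.59442138671875, 412.8138122558594), (33.14241409301758, 35.7876091003418), 162.71624755859375))]
```

View pics/d.png

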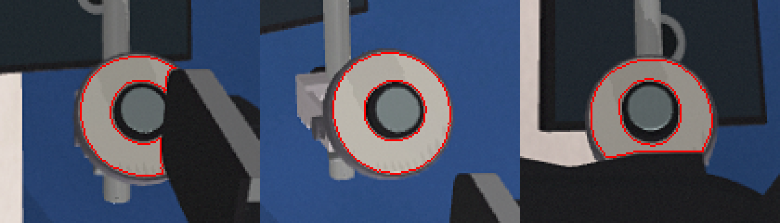

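```bash
cat >> fit.py <<'E'
def glass(f,c0):
    im=cv2.imread(f);hsv=cv2.cvtColor(im,cv2.COLOR_BGR2HSV)
    print(hsv[int(c0[1]),int(c0[0])])
    m=((hsv[...,2]>70)).astype(np.uint8)
    n,l,stt,c=cv2.connectedComponentsWithStats(m)
    i=l[int(c0[1]),int(c0[0])]
    ct,_=cv2.findContours((l==i).astype(np.uint8),cv2.RETR_EXTERNAL,cv2.CHAIN_APPROX_NONE);return max(ct,key=len)[:,0].astype(float)
E
python3 - <<'E'
from fit import *
V=[("w4",(412,333),(419,332)),("w5",(398,277),(402,276)),("w3",(356,413),(356,411))]
# T for w3: from reported state
T3=np.eye(4);q=[0.826,-0.161,0.302,0.447];T3[:3,:3]=Ro.from_quat([q[1],q[2],q[3],q[0]]).as_matrix();T3[:3,3]=[.4813,.0599,.2197]
Ts={"w4":np.load("s4.npy"),"w5":np.load("s5.npy"),"w3":T3}
P=cams.camera_params("wrist")
data=[]
for f,c0,g0 in V:
    m,im=face(f"pics/{f}.png",c0);ct,_=cv2.findContours(m,cv2.RETR_CCOMP,cv2.CHAIN_APPROX_NONE)
    c=max(ct,key=len)[:,0].astype(float)
    if f=="w4": 
        c=c[(c[:,0]<425)&(np.hypot(c[:,0]-412,c[:,1]-333)>24)]
        c=c[~((c[:,0]>418)&(abs(c[:,1]-333)<26))]
    if f=="w3": c=c[(c[:,1]<430)&(np.hypot(c[:,0]-356,c[:,1]-412)>24)]
    g=glass(f"pics/{f}.png",g0)
    if f=="w4": g=g[g[:,0]<428]
    print(f,len(c),len(g),cv2.fitEllipse(g.astype(np.float32)))
    data.append((f,c,g))
def pj(T,X):
    W=np.linalg.inv(T@P["mount"]);Y=X@W[:3,:3].T+W[:3,3]
    return cv2.projectPoints(Y,np.zeros(3),np.zeros(3),P["mtx"],P["dist"])[0][:,0]
th=np.linspace(0,2*np.pi,361)
def axes(az,dip):
    x=np.array([np.cos(dip)*np.cos(az),np.cos(dip)*np.sin(az),-np.sin(dip)]);y=np.cross([0,0,1],x);y/=np.linalg.norm(y);return x,y,np.cross(x,y)
def dist(c,e):
    # signed radial distance from ellipse polygon about its center
    m=e.mean(0);ea=np.unwrap(np.arctan2(*(e-m).T[::-1]));r=np.hypot(*(e-m).T)
    a=np.arctan2(*(c-m).T[::-1]);o=np.argsort(np.mod(ea,2*np.pi));return np.hypot(*(c-m).T)-np.interp(np.mod(a,2*np.pi),np.mod(ea,2*np.pi)[o],r[o],period=2*np.pi)
def res(p,full=False,use=None):
    l=p[:3];x,y,z=axes(p[3],p[4]);rf,rg,L=p[5:8];out=[]
    for k,(f,c,g) in enumerate(data):
        if use and f not in use: continue
        T=Ts[f]
        out.append(dist(c,pj(T,l-L*x+rf*(np.outer(np.cos(th),y)+np.outer(np.sin(th),z))))/np.sqrt(len(c)))
        out.append(dist(g,pj(T,l+rg*(np.outer(np.cos(th),y)+np.outer(np.sin(th),z))))/np.sqrt(len(g)))
    if full: return [np.sqrt((o**2).sum()) for o in out],[o.mean()*np.sqrt(len(o)) for o in out]
    pr=[(rf-.0395)/.002,(L-.006)/.02]
    return np.concatenate(out+[np.array(pr)*.05])
p0=[.6,.34,.28,np.radians(240),np.radians(19),.0395,.014,.006]
for use in (None,["w5","w4"],["w5","w3"],["w4","w3"]):
    r=least_squares(res,p0,kwargs=dict(use=use));p=r.x
    print(use,p[:3],np.degrees(p[3:5]),p[5:],"cost",r.cost)
    if use is None: print(res(p,True)); np.save("lens.npy",p)
E
```

```text
[ 93  21 107]
w4 106 51 ((418.7698669433594, 331.7373352050781), (22.643798828125, 23.984703063964844), 132.16783142089844)
[ 87  22 127]
w5 182 65 ((401.75543212890625, 275.5636291503906), (22.734960556030273, 23.58803939819336), 157.19259643554688)
[ 93  26 100]
w3 119 67 ((355.6517639160156, 410.8455505371094), (22.706439971923828, 23.47294807434082), 134.0080108642578)
None [0.6186 0.3533 0.2613] [243.362   24.4087] [ 0.0363 -0.0128  0.011 ] cost 0.33870349834818725
([np.float64(0.28751448255742024), np.float64(0.2907721103985519), np.float64(0.35301483903238945), np.float64(0.32101296548191005), np.float64(0.38673802727084294), np.float64(0.3553473921245703)], [np.float64(-0.03670327136983631), np.float64(-0.03637666966608245), np.float64(0.15065236150912253), np.float64(0.08119272120033483), np.float64(-0.1157112567004559), np.float64(-0.03993482476581861)])
['w5', 'w4'] [0.6186 0.3535 0.2613] [243.9864  23.9539] [ 0.0364 -0.0128  0.0115] cost 0.1803569983064655
['w5', 'w3'] [0.6187 0.3533 0.2613] [243.4104  24.4018] [ 0.0363 -0.0128  0.011 ] cost 0.25339373256378045
['w4', 'w3'] [0.6188 0.3535 0.2614] [242.8616  24.0634] [ 0.0362 -0.0128  0.0111] cost 0.20730705989348247
```

Run:
```python
from h import *
p=np.load("lens.npy");az,d=p[3:5]
x=np.array([np.cos(d)*np.cos(az),np.cos(d)*np.sin(az),-np.sin(d)])
l=p[:3]
y=np.cross([0,0,1],x);y/=np.linalg.norm(y);z=np.cross(x,y)
print("x",x,"y",y,"z",z)
th=np.linspace(0,2*np.pi,60)
for c in("top","side"):
    im=cv2.imread(f"pics/{c}0.png")
    for r,o,col in((.017,0,(0,0,255)),(.04,-.011,(0,255,0)),(.004,-.072,(255,0,255))):
        q=proj(c,l+o*x+r*(np.outer(np.cos(th),y)+np.outer(np.sin(th),z)))
        im=cv2.polylines(im,[np.round(q*8).astype(np.int32)],True,col,1,cv2.LINE_AA,3)
    u,v=proj(c,l)[0].astype(int);print(c,u,v)
    cv2.imwrite(f"pics/{c}L.png",cv2.resize(im[v-50:v+50,u-65:u+65],None,fx=3,fy=3))
cv2.imwrite("pics/L.png",cv2.hconcat([cv2.imread(f"pics/{c}L.png") for c in("top","side")]))
b=l+.12*x;pc=l+.158*x;print("boss",b,"center",pc)
# tool target, option B: tool x=-z, +z tool toward lens => -lens x
R=np.column_stack([-z,np.cross(-x,-z),-x]);print(R,np.linalg.det(R)); print("tcp", pc-R[:,0]*0+R[:,0]*(.019-.0))
st()
```

```text
x [-0.4083 -0.814  -0.4132] y [ 0.8939 -0.4484  0.    ] z [-0.1853 -0.3694  0.9106]
top 113 183
side 201 367
boss [0.5697 0.2556 0.2117] center [0.5541 0.2247 0.196 ]
[[ 0.1853 -0.8939  0.4083]
 [ 0.3694  0.4484  0.814 ]
 [-0.9106  0.      0.4132]] 1.0000000000000002
tcp [0.5577 0.2317 0.1787]
t 10.1 q [-0.549   0.8526 -0.0744  1.7554  1.3333 -2.6385] p [0.6133 0.0607 0.1866] F [ 0.4341 -0.5244  0.3129] gap 0.08552276021533607
```

View pics/L.png

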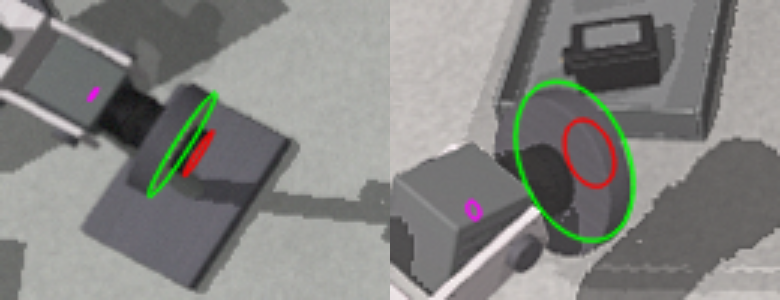

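Run:
```python
from h import *
print("bottle top",atz("top",[420,172],.16))
R=down(np.pi-.027);print(R)
go([.50,-.20,.27],R);go([.4843,-.333,.22],R)
```

```text
bottle top [ 0.6886 -0.2799  0.16  ]
[[ 0.     -0.9996  0.027 ]
 [ 0.      0.027   0.9996]
 [-1.      0.      0.    ]]
shift [-0.2906  0.0241  0.0521] turn [-0.2956  1.4614  0.186 ] | dist 0.296 deg 86.1
shift [-0.4154 -0.0082 -0.0095] turn [-0.2956  1.4614  0.186 ] | dist 0.416 deg 86.1
```

Emit:
drive_tool:
  moves:
    - [[-0.035,0.003,0.01,-0.036,0.18,0.023,0],[-0.07,0.006,0.02,-0.072,0.36,0.046,0],[-0.105,0.009,0.03,-0.108,0.54,0.069,0],[-0.145,0.012,0.04,-0.144,0.72,0.092,0],[-0.18,0.015,0.045,-0.18,0.9,0.115,0]]

```text
clock: 10.72
tcp_pos: [0.5442, -0.1024, 0.2555]
orientation: [0.672, -0.33, 0.357, 0.558]
wrist_force: [0.0, -0.2, -1.0]
finger_gap: 0.0854
```

Run:
```python
from h import *
st()
R=down(np.pi-.027)
go([.4843,-.333,.25],R)
```

```text
t 10.72 q [-0.6092  0.3703  0.0669  1.4936  0.5135 -2.0926] p [ 0.5442 -0.1024  0.2555] F [ 0.0278 -0.2229 -0.9749] gap 0.08541644125546329
shift [-0.1213  0.0227 -0.2039] turn [-0.1169  0.5516  0.0797] | dist 0.238 deg 32.6
```

Emit:
drive_tool:
  moves:
    - [[0,0.0,-0.01,0.1,0.14,0.02,0],[0,0.0,-0.02,0.16,0.28,0.04,0],[-0.01,0.0,-0.03,0.24,0.42,0.06,0],[-0.02,0.0,-0.04,0.3,0.54,0.08,0],[-0.02,0.0,-0.05,0.45,0.54,0.08,0]]

```text
clock: 11.35
tcp_pos: [0.5374, -0.1539, 0.251]
orientation: [0.59, -0.297, 0.648, 0.379]
wrist_force: [0.2, -0.2, -0.7]
finger_gap: 0.0852
```

Run:
```python
from h import *
s=st();print(tcp(s)[:3,:3])
R=down(-.027)
go([.49,-.20,.25],R)
```

```text
t 11.35 q [-0.4244  0.4014  0.2104  1.5211  0.0036 -1.4243] p [ 0.5374 -0.1539  0.251 ] F [ 0.1599 -0.2412 -0.713 ] gap 0.08517156854342324
[[-0.127  -0.8323  0.5395]
 [ 0.0613  0.5363  0.8418]
 [-0.99    0.1399 -0.0171]]
shift [ 0.0042  0.0146 -0.0644] turn [ 2.5918 -0.1885 -0.0286] | dist 0.066 deg 148.9
```

Emit:
drive_tool:
  moves:
    - [[0,0.003,-0.012,0.18,-0.013,0,0],[0,0.006,-0.024,0.36,-0.026,0,0],[0.001,0.009,-0.036,0.54,-0.039,0,0],[0.002,0.012,-0.048,0.72,-0.052,0,0],[0.004,0.015,-0.06,0.9,-0.065,0,0]]

```text
clock: 11.98
tcp_pos: [0.492, -0.1969, 0.2534]
orientation: [0.684, 0.002, 0.727, 0.062]
wrist_force: [-0.7, 0.2, 0.1]
finger_gap: 0.0856
```

Run:
```python
from h import *
s=st();print(tcp(s)[:3,:3])
R=down(-.027)
go([.49,-.22,.23],R)
```

```text
t 11.97 q [-0.5557  0.3031  0.0798  1.4489  0.0412 -0.6428] p [ 0.492  -0.1969  0.2534] F [-0.7065  0.1672  0.1156] gap 0.08558455892642639
[[-0.0642 -0.0819  0.9946]
 [ 0.0883  0.9923  0.0874]
 [-0.994   0.0934 -0.0565]]
shift [ 0.0214 -0.025  -0.0027] turn [ 1.6809 -0.1213 -0.0228] | dist 0.033 deg 96.6
```

Emit:
drive_tool:
  moves:
    - [[0.004,-0.005,0,0.18,-0.013,0,0],[0.008,-0.01,0,0.36,-0.026,0,0],[0.012,-0.015,0,0.54,-0.039,0,0],[0.016,-0.02,0,0.72,-0.052,0,0],[0.021,-0.025,-0.003,0.9,-0.065,0,0]]

```text
clock: 12.6
tcp_pos: [0.4901, -0.2208, 0.2336]
orientation: [0.64, 0.304, 0.655, -0.265]
wrist_force: [-0.0, 0.0, 0.8]
finger_gap: 0.0853
```

Run:
```python
from h import *
s=st();print(tcp(s)[:3,:3])
R=down(-.027)
go([.4843,-.300,.20],R)
```

```text
t 12.6 q [-0.6014  0.2611 -0.0207  1.32    0.0508  0.2255] p [ 0.4901 -0.2208  0.2336] F [-0.0029  0.0069  0.7823] gap 0.0852597073822622
[[ 0.0032  0.7363  0.6767]
 [ 0.0594  0.6754 -0.7351]
 [-0.9982  0.0426 -0.0416]]
shift [ 0.0288 -0.0592  0.0557] turn [ 0.7699 -0.0559 -0.0245] | dist 0.086 deg 44.3
```

Emit:
drive_tool:
  moves:
    - [[0.006,-0.012,0.011,0.16,-0.012,-0.005,0],[0.012,-0.024,0.022,0.32,-0.024,-0.01,0],[0.018,-0.036,0.034,0.48,-0.036,-0.015,0],[0.024,-0.048,0.046,0.64,-0.047,-0.02,0],[0.029,-0.059,0.056,0.77,-0.056,-0.0245,0]]

```text
clock: 13.22
tcp_pos: [0.4849, -0.3012, 0.2032]
orientation: [0.494, 0.509, 0.487, -0.509]
wrist_force: [0.0, 1.0, -0.3]
finger_gap: 0.0852
```

Run:
```python
from h import *
s=st();print(tcp(s)[:3,:3])
im=cams.read_camera("wrist");
u=np.array([.027,1,0]);u/=np.linalg.norm(u);b=np.array([-u[1],u[0],0]);
N=np.array([.4843,-.333,.077])
cv2.imwrite("pics/w6.png",im)
r=finder.regions_of("wrist","boss_face");print([(x["conf"],x["point"],x["pixels"].sum()) for x in r])
B=N+.038*u+[0,0,.022];print("boss pred",proj("wrist",B,s))
top=[N+a*.03*u+c*.017*b+[0,0,.044] for a,c in((1,1),(1,-1),(-1,-1),(-1,1))]
print(proj("wrist",top,s))
cv2.polylines(im,[np.round(proj("wrist",top,s)).astype(np.int32)],True,(0,0,255),1)
cv2.imwrite("pics/w6b.png",im)
```

```text
t 13.22 q [-0.696   0.3054 -0.0338  1.2211 -0.0007  0.9113] p [ 0.4849 -0.3012  0.2032] F [ 0.0414  0.9705 -0.2704] gap 0.08520891718474259
[[ 0.0076  0.9993 -0.0366]
 [-0.0073 -0.0366 -0.9993]
 [-0.9999  0.0079  0.007 ]]
[(0.84, [316.2, 276.1], np.int64(6052)), (0.42, [34.5, 192.8], np.int64(4565))]
boss pred [[310.9615 224.8592]]
[[282.0877 248.9891]
 [340.3493 248.327 ]
 [339.144  337.7071]
 [285.3343 338.3538]]
```

View pics/w6b.png

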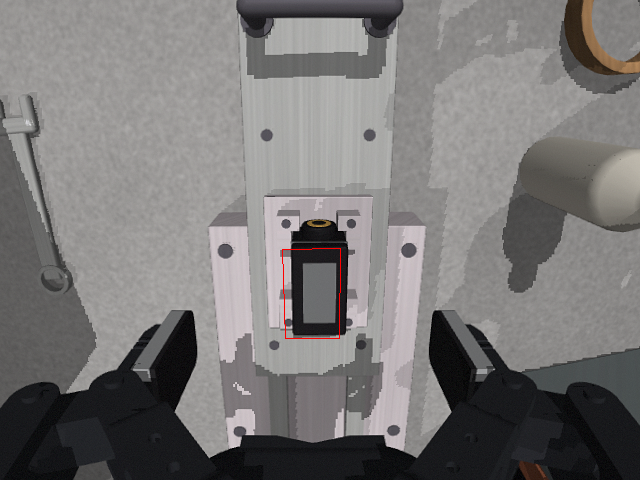

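Run:
```python
from h import *
s=readout.get_state()
im=cv2.imread("pics/w6.png");cv2.imwrite("pics/w6c.png",cv2.resize(im[180:360,240:400],None,fx=3.3,fy=3.3,interpolation=2))
c=[atz("wrist",p,.121,s) for p in((292,242),(347,242),(346,335),(293,335))]
print(np.array(c),np.mean(c,0))
h=[atz("wrist",p,.109,s) for p in((237,8),(402,8))];print(h)
```

```text
[[ 0.4737 -0.2982  0.121 ]
 [ 0.5055 -0.2993  0.121 ]
 [ 0.5046 -0.361   0.121 ]
 [ 0.4713 -0.3598  0.121 ]] [ 0.4888 -0.3296  0.121 ]
[array([ 0.4501, -0.1719,  0.109 ]), array([ 0.5368, -0.1745,  0.109 ])]
```

View pics/w6c.png

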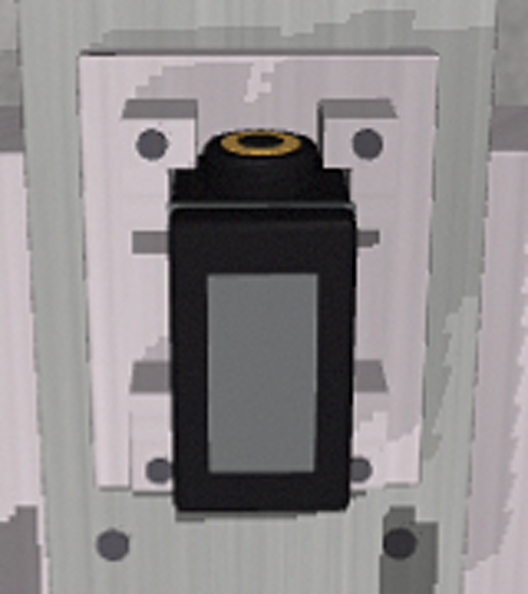

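Run:
```python
from h import *
R=down(-.027)
go([.488,-.331,.081],R)
```

```text
shift [0.1216 0.0037 0.0289] turn [-0.0054  0.0056 -0.0062] | dist 0.125 deg 0.6
```

Emit:
drive_tool:
  moves:
    - [[0.02,0.002,0.015,-0.005,0.006,-0.006,0],[0.04,0.004,0.029,-0.005,0.006,-0.006,0],[0.07,0.004,0.029,-0.005,0.006,-0.006,0],[0.1,0.004,0.029,-0.005,0.006,-0.006,0],[0.122,0.004,0.029,-0.005,0.006,-0.006,0]]
  squeeze: 30

```text
clock: 13.95
tcp_pos: [0.488, -0.3312, 0.0791]
orientation: [0.493, 0.507, 0.493, -0.507]
wrist_force: [-0.2, -0.1, 0.7]
finger_gap: 0.0852
```

Run:
```python
from h import *
s=st();print(tcp(s)[:3,:3])
im=cams.read_camera("wrist");cv2.imwrite("pics/w7.png",im)
go([.488,-.331,.081],down(-.027))
```

```text
t 13.95 q [-0.7326  0.4269 -0.1732  0.97    0.0004  0.8652] p [ 0.488  -0.3312  0.0791] F [-0.1924 -0.0921  0.6909] gap 0.08524874887825447
[[ 0.0008  0.9996 -0.027 ]
 [-0.0001 -0.027  -0.9996]
 [-1.      0.0008  0.0001]]
shift [-0.0047  0.0013  0.0008] turn [-0.0001 -0.0026  0.0024] | dist 0.005 deg 0.2
```

View pics/w7.png

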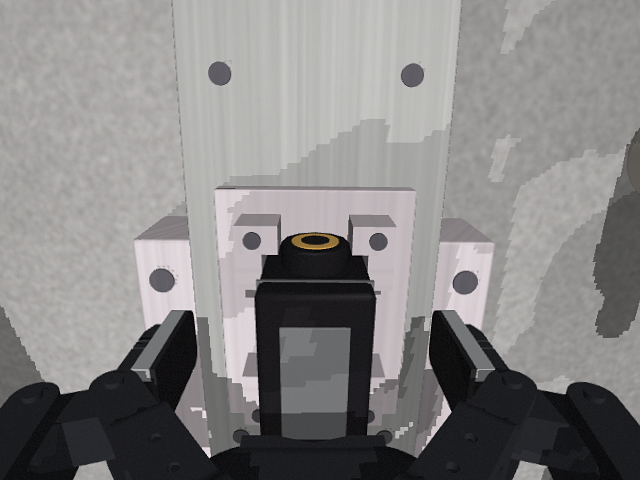

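Emit:
drive_tool:
  moves:
    - [[-0.004,0.001,0,0,0,0,0],[-0.004,0.001,0,0,0,0,255],[-0.004,0.001,0,0,0,0,255],[-0.004,0.001,0,0,0,0,255],[-0.004,0.001,0,0,0,0,255]]
  squeeze: 40

```text
clock: 14.62
tcp_pos: [0.4883, -0.3306, 0.0813]
orientation: [0.493, 0.507, 0.494, -0.507]
wrist_force: [-0.9, 0.7, 4.2]
finger_gap: 0.0336
```

Run:
```python
from h import *
s=st();print(tcp(s)[:3,:3]); np.save("grasp.npy",tcp(s))
im=cams.read_camera("wrist");cv2.imwrite("pics/w8.png",im)
```

```text
t 14.62 q [-0.7315  0.4266 -0.1678  0.978   0.0005  0.8663] p [ 0.4883 -0.3306  0.0813] F [-0.8918  0.6989  4.237 ] gap 0.03357831605543616
[[-0.0009  0.9996 -0.027 ]
 [ 0.0014 -0.027  -0.9996]
 [-1.     -0.0009 -0.0014]]
```

View pics/w8.png

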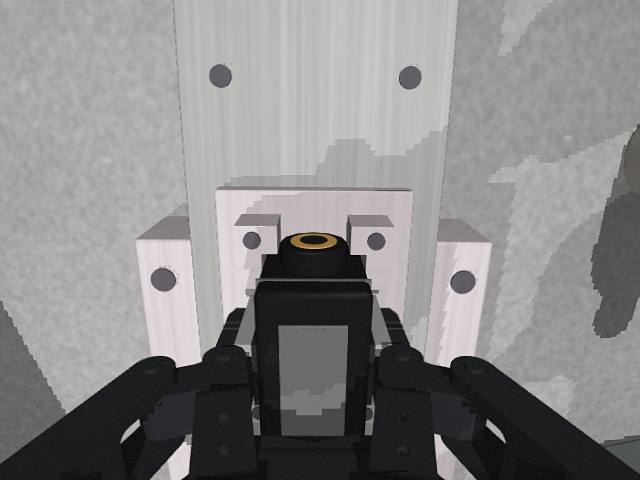

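Run:
```python
from h import *
im=cv2.imread("pics/w8.png");hsv=cv2.cvtColor(im,cv2.COLOR_BGR2HSV)
m=((hsv[...,0]>10)&(hsv[...,0]<35)&(hsv[...,1]>100)&(hsv[...,2]>80)).astype(np.uint8);m[:200]=0;m[300:]=0
c=max(cv2.findContours(m,cv2.RETR_EXTERNAL,cv2.CHAIN_APPROX_NONE)[0],key=len);e=cv2.fitEllipse(c);print(e)
T=np.load("grasp.npy");s=dict(orientation=Ro.from_matrix(T[:3,:3]).as_quat()[[3,0,1,2]],tcp_pos=T[:3,3])
B=atz("wrist",e[0],.099,s);print(B);print("tool",T[:3,:3].T@(B-T[:3,3]))
C=np.array([.4888,-.3296,.099]);print("centre tool",T[:3,:3].T@(C-T[:3,3]))
```

```text
((313.1361999511719, 240.68569946289062), (15.08955192565918, 46.484798431396484), 90.55004119873047)
[ 0.49   -0.2942  0.099 ]
tool [-0.0177  0.0007 -0.0365]
centre tool [-0.0177  0.0004 -0.0011]
```

Emit:
drive_tool:
  moves:
    - [[-0.01,0,0,0,0,0,255],[-0.025,0,0,0,0,0,255],[-0.045,0,0,0,0,0,255],[-0.07,0,0,0,0,0,255],[-0.1,0,0,0,0,0,255]]

```text
clock: 15.3
tcp_pos: [0.4881, -0.3305, 0.1824]
orientation: [0.492, 0.507, 0.494, -0.507]
wrist_force: [0.3, -0.2, -1.3]
finger_gap: 0.0337
```

```bash
cat >> h.py <<'E'
def hold(extra=0.,off=(-.0177,.0004,-.037)):
    p=np.load("lens.npy");az,d=p[3:5];l=p[:3]
    x=np.array([np.cos(d)*np.cos(az),np.cos(d)*np.sin(az),-np.sin(d)]);y=np.cross([0,0,1],x);y/=np.linalg.norm(y);z=np.cross(x,y)
    R=np.column_stack([-z,y,x]);return l+(.12+extra)*x-R@np.array(off),R
E
python3 - <<'E'
from h import *
s=st()
im=cams.read_camera("wrist");cv2.imwrite("pics/w9.png",im)
im=cams.read_camera("top");cv2.imwrite("pics/top9.png",im)
p,R=hold(.06);print(p,R);go(p,R);p,R=hold(0);print(p)
go([.46,-.10,.25],down(-.24))
E
```

```text
t 15.3 q [-0.7315  0.3605 -0.007   1.2057  0.0004  0.8663] p [ 0.4881 -0.3305  0.1824] F [ 0.2953 -0.1901 -1.3465] gap 0.0337239855011219
[0.533  0.1834 0.1555] [[ 0.1853  0.8939 -0.4083]
 [ 0.3694 -0.4484 -0.814 ]
 [-0.9106  0.     -0.4132]]
shift [ 0.0287  0.0289 -0.5167] turn [0.4323 0.4212 0.0885] | dist 0.518 deg 35.0
[0.5575 0.2322 0.1803]
shift [-0.0652 -0.036  -0.2311] turn [ 0.213   0.0026 -0.0046] | dist 0.243 deg 12.2
```

View pics/w9.png

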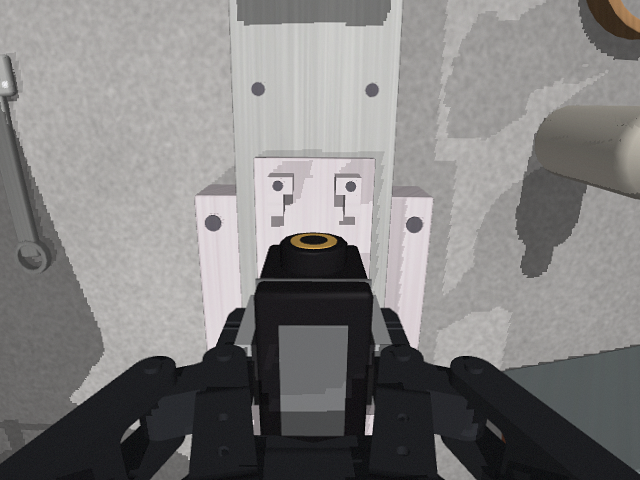

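View pics/top9.png

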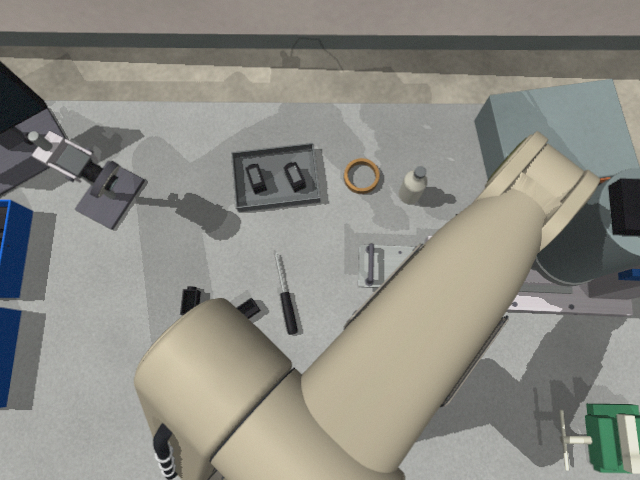

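Emit:
drive_tool:
  moves:
    - [[-0.015,-0.006,-0.03,0.03,0,0,255],[-0.03,-0.015,-0.08,0.08,0,0,255],[-0.045,-0.025,-0.13,0.12,0,0,255],[-0.06,-0.032,-0.18,0.17,0,0,255],[-0.065,-0.036,-0.231,0.213,0,0,255]]

```text
clock: 16.02
tcp_pos: [0.4597, -0.0987, 0.2504]
orientation: [0.438, 0.557, 0.434, -0.556]
wrist_force: [1.0, 0.8, -1.1]
finger_gap: 0.0335
```

Run:
```python
from h import *
s=st()
p,R=hold(.08);go(p,R)
go([.49,.05,.22],R)
```

```text
t 16.02 q [-0.3818  0.0996 -0.1763  1.2888 -0.0012  1.4311] p [ 0.4597 -0.0987  0.2504] F [ 1.0026  0.772  -1.0804] gap 0.03348564604613314
shift [ 0.1025 -0.0011 -0.2739] turn [0.2207 0.4256 0.0415] | dist 0.292 deg 27.6
shift [ 0.03   -0.0064 -0.1517] turn [0.2207 0.4256 0.0415] | dist 0.155 deg 27.6
```

Emit:
drive_tool:
  moves:
    - [[0.006,-0.001,-0.03,0.044,0.085,0.008,255],[0.012,-0.002,-0.065,0.088,0.17,0.016,255],[0.018,-0.004,-0.1,0.132,0.255,0.025,255],[0.024,-0.005,-0.13,0.176,0.34,0.033,255],[0.03,-0.006,-0.152,0.22,0.425,0.041,255]]

```text
clock: 16.65
tcp_pos: [0.4902, 0.0514, 0.2195]
orientation: [0.284, 0.715, 0.442, -0.461]
wrist_force: [-0.1, 0.3, -0.9]
finger_gap: 0.0336
```

Run:
```python
from h import *
s=st()
p,R=hold(.05);go(p,R)
```

```text
t 16.65 q [-0.3207  0.0511 -0.3738  1.0818  0.4231  1.7287] p [0.4902 0.0514 0.2195] F [-0.1054  0.3076 -0.893 ] gap 0.033582099335325875
shift [ 0.1151 -0.0208 -0.1083] turn [-0.0002 -0.0016  0.0012] | dist 0.159 deg 0.1
```

Emit:
drive_tool:
  moves:
    - [[0.025,-0.004,-0.023,0,0,0,255],[0.055,-0.01,-0.05,0,0,0,255],[0.085,-0.015,-0.08,0,0,0,255],[0.105,-0.019,-0.098,0,0,0,255],[0.115,-0.021,-0.108,0,0,0,255]]

```text
clock: 17.27
tcp_pos: [0.5358, 0.1924, 0.1583]
orientation: [0.284, 0.715, 0.443, -0.461]
wrist_force: [-0.4, 0.0, -1.2]
finger_gap: 0.0338
```

Run:
```python
from h import *
s=st()
for c in("wrist","top","side"): cv2.imwrite(f"pics/{c}10.png",cams.read_camera(c))
p,R=hold(0);go(p,R)
```

```text
t 17.27 q [ 0.002   0.1543 -0.4209  0.797   0.3799  2.0749] p [0.5358 0.1924 0.1583] F [-0.3505  0.0482 -1.2067] gap 0.03377892641599503
shift [-0.0001  0.0006 -0.0506] turn [ 0.0002 -0.0008  0.0022] | dist 0.051 deg 0.1
```

View pics/wrist10.png

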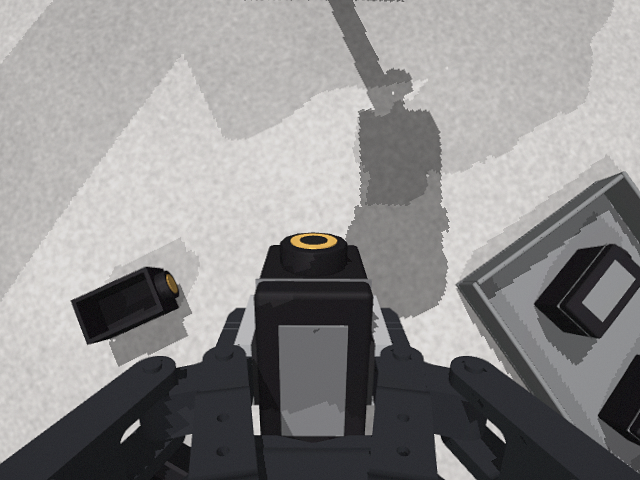

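View pics/side10.png

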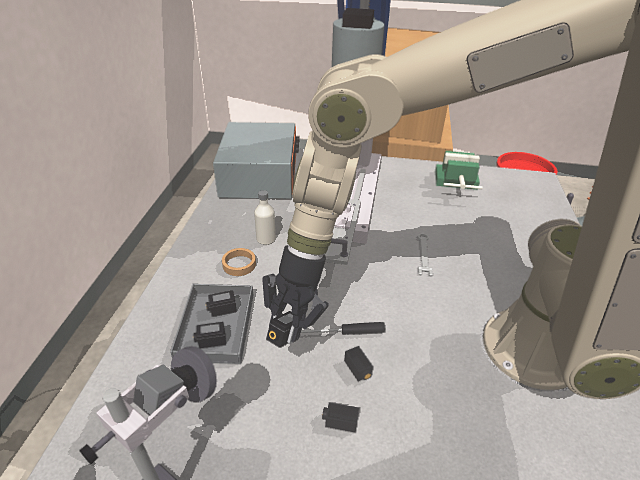

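View pics/top10.png

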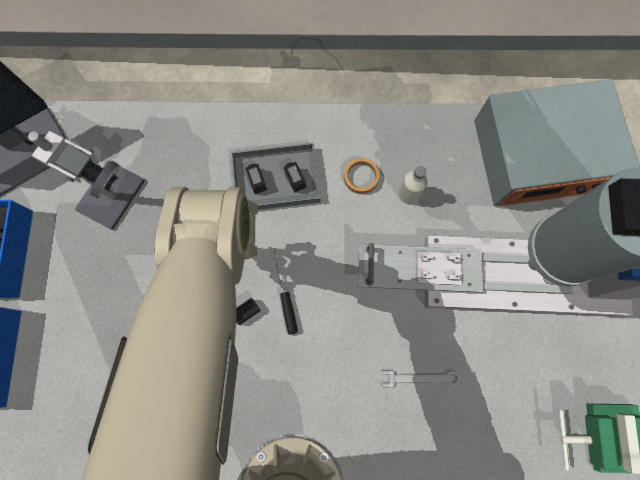

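Emit:
drive_tool:
  moves:
    - [[0,0,-0.015,0,0,0,255],[0,0,-0.03,0,0,0,255],[0,0.001,-0.043,0,0,0.001,255],[0,0.001,-0.051,0,0,0.002,255],[0,0.001,-0.051,0,0,0.002,255]]

```text
clock: 18.05
tcp_pos: [0.5583, 0.233, 0.1807]
orientation: [0.285, 0.715, 0.442, -0.46]
wrist_force: [-0.9, 0.2, -1.7]
finger_gap: 0.0336
```

Run:
```python
from h import *
s=st()
for c in("wrist","top","side"): cv2.imwrite(f"pics/{c}11.png",cams.read_camera(c))
p,R=hold(0);go(p,R)
T=tcp(s);L=np.load("lens.npy")
B=T[:3,3]+T[:3,:3]@[-.0177,.0004,-.037]
print("boss",B,"side px",proj("side",B),"top px",proj("top",B))
im=cv2.imread("pics/side11.png");hsv=cv2.cvtColor(im,cv2.COLOR_BGR2HSV)
m=((hsv[...,0]>10)&(hsv[...,0]<35)&(hsv[...,1]>110)&(hsv[...,2]>70)).astype(np.uint8)
u,v=proj("side",B)[0].astype(int);ys,xs=np.nonzero(m[v-20:v+20,u-20:u+20]);print("brass",xs.mean()+u-20,ys.mean()+v-20,len(xs))
cv2.imwrite("pics/s11c.png",cv2.resize(im[v-70:v+70,u-130:u+50],None,fx=4,fy=4,interpolation=2))
print("handle now",atz("top",[371,263],.109))
```

```text
t 18.05 q [ 0.0825  0.183  -0.3295  0.8257  0.3615  2.1597] p [0.5583 0.233  0.1807] F [-0.8698  0.1629 -1.6762] gap 0.03357065069250739
shift [-0.0004 -0.0001 -0.0001] turn [-0.0001 -0.0002  0.0008] | dist 0.0 deg 0.0
boss [0.5704 0.2564 0.2122] side px [[252.8228 342.3637]] top px [[168.0298 214.3129]]
brass 253.58536585365852 343.219512195122 41
handle now [ 0.491  -0.1725  0.109 ]
```

View pics/s11c.png

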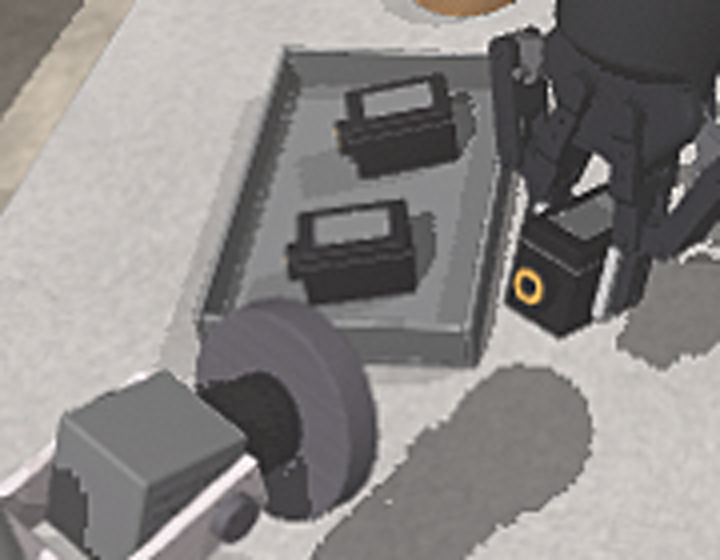

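View pics/wrist11.png

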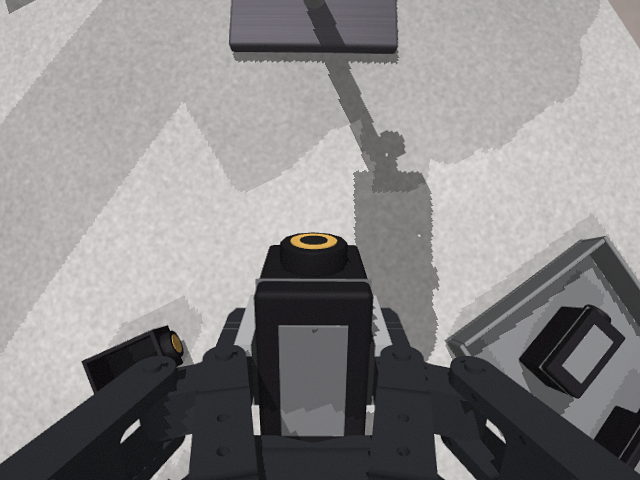

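View pics/top11.png

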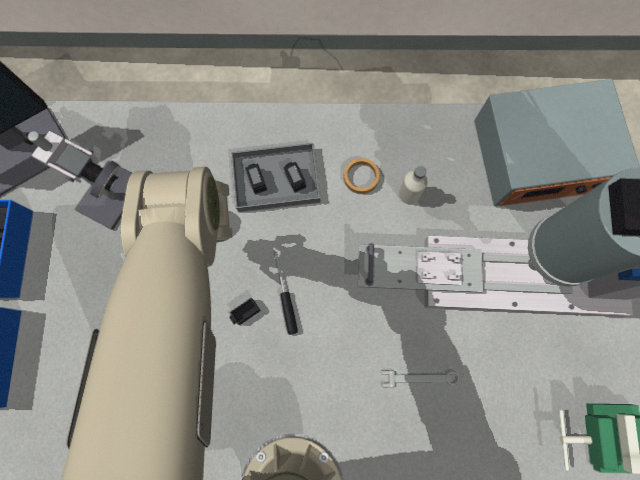

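Run:
```python
from h import *
L=np.load("lens.npy")
for daz,dd in((0,0),(0,2),(0,-2),(2,0),(-2,0)):
    az,d=L[3]+np.radians(daz),L[4]+np.radians(dd);l=L[:3]
    x=np.array([np.cos(d)*np.cos(az),np.cos(d)*np.sin(az),-np.sin(d)]);y=np.cross([0,0,1],x);y/=np.linalg.norm(y)
    print(daz,dd,proj("side",[l-.072*x+t*y for t in(.03,.035,.04)]).round(1).tolist(),proj("top",[l-.072*x+t*y for t in(-.035,0,.035)]).round(1).tolist())
```

```text
0 0 [[149.0, 375.3], [146.7, 373.4], [144.4, 371.6]] [[68.5, 179.0], [78.7, 163.9], [88.7, 149.1]]
0 2 [[149.3, 373.8], [147.0, 371.9], [144.6, 370.1]] [[68.4, 178.8], [78.6, 163.7], [88.6, 148.9]]
0 -2 [[148.8, 376.8], [146.5, 374.9], [144.2, 373.1]] [[68.7, 179.2], [78.8, 164.2], [88.8, 149.4]]
2 0 [[149.5, 376.6], [147.1, 374.9], [144.7, 373.1]] [[68.4, 180.2], [78.0, 164.9], [87.5, 149.8]]
-2 0 [[148.6, 373.9], [146.4, 372.0], [144.2, 370.1]] [[68.7, 177.7], [79.3, 163.0], [89.9, 148.4]]
```

Run:
```python
from h import *
s=st();print(np.abs(s["qvel"]).max());p,R=hold(0);go(p,R)
print(env.hand_in())
```

```text
t 18.2 q [ 0.0814  0.1829 -0.3312  0.8258  0.3615  2.1595] p [0.5576 0.2323 0.18  ] F [-0.2484 -0.1543 -0.7093] gap 0.03380529624188212
0.003476417913625349
shift [-0.0004 -0.0001 -0.0001] turn [-0.0001 -0.0002  0.0008] | dist 0.0 deg 0.0
the job is handed in; nothing more can be done
None
```

I drew the shuttle out by its handle to the front stop, then lifted the housing out of the nest. I handed the job in at 18.2 s with the housing held in front of the inspection camera, boss towards the lens; no verdict is reported.

**Shuttle:** the handle moved 180 mm in the top view, and the pull met about 17 N at the end of travel. The plate still showed all the way out in the last top picture.

**Lens:** I found its position and direction from three wrist pictures, with pairs of views agreeing within about 0.3 mm and 1° (sight line dips about 24°). The side picture's tilt pivot agreed with this.

**Final pose:**
- The arm was within 0.5 mm and 0.1° of the pose I computed for the boss on the line of sight, 120 mm from the lens, and it was at rest.
- The grip opening was steady at 33.6–33.8 mm, and the housing had not shifted in the fingers between the nest and the last wrist picture.
- In the side view the boss lay about 1 pixel (about 2 mm) from where I predicted it, which is within the calibration.

**Disagreements:**
- My estimates of where the housing sits along the jaws differed by up to 3.5 mm, and I used a middle value. The 120 mm distance may be off by about 2 mm.
- The pale face of the ring light fitted at 36 mm radius, against 40 mm for the whole ring. I put this down to its dark rim.

The last pictures showed no sign that anything else on the bench had moved. The forces I read at the end of each move stayed below about 21 N.

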